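# Hold the white reference plate flush on the reader's sloped face

### The arm

A 7-joint arm with a two-finger parallel gripper is mounted at the origin on a cart in front of the work surface, level with it; the furniture and walls round the work are solid. World frame = base frame: x ahead of the robot, y to its left, z up, the work surface at z = 0. Lengths are in m, angles in rad, forces in N, time in s.
With the tool pointing down it reaches from about 0.4 to 0.875 m from the base axis. Payload 6.5 kg.
Tool frame: the origin (TCP) lies midway between the tips of the shut fingers; the grasp point (between the pads) lies 19 mm behind it; z points along the fingers, y is the line along which they close (so a half turn about z gives the same grasp; the last joint's range is limited). The gripper opens to 85 mm and grips with 20 to 120 N. Pads are 22 mm wide; open, the fingers measure 114 mm over their backs; the gripper's body (76 mm by 85 mm) begins 54 mm behind the grasp point. The pads swing forward as they close: fully open they stand 13 mm farther back than shut.
Start: joints at [-1.197, 0.536, -0.004, 1.538, 0.003, 1.067, -0.071], TCP at [0.277, 0.588, 0.231] pointing down, gripper open.
Joint ranges: [-2.7, 2.7], [-0.37, 2.16], [-1.27, 1.26], [0.24, 2.4], [-1.31, 4.45], [0.19, 1.91], [-2.76, 2.76]. Speed limits (rad/s): [2.39, 2.39, 3.14, 3.14, 3.14, 3.14, 3.14].

### API

Orientations are given as a unit quaternion [x, y, z, w].
In Python, from plant import bot, optics gives the robot as it stands.
- The arm moves only by the tool drive_tool, never from a script. Its argument "moves" is a list of rows, each a list of 7 numbers: the turn, a rotation vector about the tool's x, y, z in degrees, then the shift along the tool's x, y, z in mm, then the finger opening in mm, from 0 to 85.4. A call has 1 to 20 rows; each row is the pose to reach, as a shift and turn from the pose commanded when the call began, along the tool's axes at that moment; what a row does not reach only later rows make up. A row lasts 1/10 s, in which the tool goes at most 50 mm and 8.59 degrees, less where a joint would pass 70% of its speed; a pose out of reach is approached as far as the arm can. A call with a gripper value outside its range is refused whole. The fingers move at their own pace and stop on an object; the grip force is fixed at half the most. Time passes only in rows, so rows that repeat a pose let the fingers close. It gives the time, the measured TCP pose, the force, the opening and the grip force at its end, in the units of the state.
- bot.sense(): the state, without advancing time (a new reading comes with each control period).
- optics.read_camera(name): name is "scene" or "top"; returns (picture, depth): 480x640x3 uint8, red, green, blue; 480x640 float32, m along the optical axis (not along the pixel's ray), 0 where there is no reading.
- optics.calibration(name): a dict with "mtx" (3x3 intrinsics, pixels), "cam_to_world" (4x4, takes a point from camera to world coordinates). Camera axes: x right, y down, z forward; pixel columns grow to the right and rows downward; lengths in m; the calibration is good to about 2 mm. A picture is of the moment at which its call begins. calibration takes no time and is no camera call.
- bot.hand_in(): hands the job in; it is judged then, once.
The state is a dict: "clock": time; "joint_positions": joint angles; "joint_vel": joint speeds; "effort": joint torques, N m; "ee_pos": TCP position; "tool_rot": TCP orientation; "wrist_force": force on the tool from outside, world axes, zero at the start; "ft_torque": the same for the moment, N m; "finger_gap": opening from 0.0 (shut) to 1.0 (fully open); "grasp_force": force on a finger pad.
Only numpy, scipy, OpenCV 4.12 (cv2) and the standard library are available. Lean on these libraries where they do the work, as an engineer would, in place of code of your own. Each camera call takes 0.05 s, during which the arm holds its last target. There are 200 camera calls.

### The job

Check the bench reader with its white reference: lift the white plate out of its tray by the fin, bring it between the side rails and above the lower ledge of the reader's sloped face, and tilt it to match whatever slope the face is clamped at. Press gently until it lies flush, centred, with both sprung interlock pins pushed in, and finish still holding it there. Leave the dark plate, the timer and the marker alone.

Things in the scene. Friction and masses are not known exactly. Their poses are not given: they have to be found in the camera images.
- white_plate: White reference plate, the one to use: slab 80 (x) x 50 (y) x 8 (z) mm, 0.06 to 0.13 kg, with a black upright fin in the middle of its back, 30 (x) x 12 (y) x 28 (z) mm, pinched across the 12 mm; top 36 mm above the origin. Origin: centre of the flat underside, which goes on the reader; z points out through the fin. Starts fin up in one bay of the tray; either end may go up the slope.
- dark_plate: Dark reference plate in the tray's other bay, same shape and size with the same black fin but a dark grey slab; to be left where it is.
- tray: Black fixed tray, 104 (x) x 134 (y) x 14 (z) mm, with two bays side by side along y (centres at y = -32 and +32 mm), each 86 x 58 mm, floor 5 mm above the bench; the wall tops stand 1 mm above the backs of the plates. Which plate lies in which bay varies. Origin: centre of its underside.
- reader: Bench reader, fixed: white base 170 (x) x 150 (y) x 30 mm; a yoke carries the tilting head. On its face: side rails along the slope, inner sides at y = +-28 mm, and a lower ledge across, its upper side 43 mm down the slope from the centre; all 5 mm high, leaving the plate 3 mm clearance when centred; upper end open. Clamp knobs reach y = +-70 mm. Display faces its -x. Origin: under its middle.
- timer: Cream clockwork bench timer, 56 x 66 x 70 mm, loose, standing behind the tray; a bystander. Origin: centre of its underside.
- felt_marker: Felt marker, 14 x 128 x 16 mm, loose, lying on the bench behind the tray; a bystander. Origin: centre of its underside.
- pivot (a point): Middle of the head's hinge, with the reader's axes: y along the hinge, x to its rear. The head's flat grey face (108 x 76 mm, window in the middle) lies 28 mm from it: tilted by a, its normal is (-sin a, 0, cos a) and the face's centre is at 28 mm times that. a is clamped somewhere from 0.25 to 0.55 rad, stays fixed, and is not reported: find it by touch or sight.
- pin_lower (a joint): Travel in m of the lower sprung steel interlock pin, 8 mm across, on the face's middle line 28 mm down the slope from its centre: 0 is fully out, 4 mm proud of the face; 0.004 is fully in. It pushes back with 1.2 N when out and 2.4 N when in, and springs out again when freed. Both are fully in only when the plate lies flush.
- pin_upper (a joint): Travel in m of the upper sprung steel interlock pin, 8 mm across, on the face's middle line 28 mm up the slope from its centre: 0 is fully out, 4 mm proud of the face; 0.004 is fully in. It pushes back with 1.2 N when out and 2.4 N when in, and springs out again when freed. Both are fully in only when the plate lies flush.
There are look-alikes about, which are no part of the job. Several things have the shape of the white_plate; the one meant has the colours described above.

How it is judged:
On the way:
1. the white plate is held by the fin, clear above the tray (height (world z) of white_plate above 0.06 m and contact force between the fingers and white_plate above 2 N and contact force between white_plate and tray below 0.1 N), for 0.2 s.
At the end, for the whole second after the job is handed in: White plate held still, flush: both pins in over 3 of 4 mm; its y axis within 0.06 rad of the hinge; underside centre within 29.5 mm of the hinge middle (28 when exact), within 5 mm across; it presses the reader with 3 to 25 N. Dark plate moved under 15 mm, timer and marker under 20 (value of joint each of pin_lower, pin_upper above 0.003 m and angle between the y axis of white_plate and the y axis of pivot, either way round below 0.06 rad and distance between white_plate and pivot below 0.0295 m and y of white_plate in the frame of pivot between -0.005 and 0.005 m and z of white_plate in the frame of pivot above 0.018 m and contact force between white_plate and reader between 3 and 25 N and contact force between the fingers and white_plate above 2 N and linear speed of white_plate below 0.02 m/s and distance of dark_plate from where it was at the start of the episode below 0.015 m and distance of each of timer, felt_marker from where it was at the start of the episode below 0.02 m); the arm keeps its last pose, push and grip.
It fails at once if the plate is slammed or rammed against the reader (over 45 N) (contact force between white_plate and reader above 45 N).
It fails at once if the dark plate is disturbed (moved over 20 mm) (distance of dark_plate from where it was at the start of the episode above 0.02 m).
It fails at once if the timer or the marker is knocked (moved over 25 mm) (distance of any of timer, felt_marker from where it was at the start of the episode above 0.025 m).
It also fails if it takes over 58 s, if anything falls off the work surface, if the arm or the gripper's body presses on something with over 40 N, if the wrist force passes 120 N, or if a joint passes its speed limit or range.

## Working session

There is one attempt and no reset: what is moved stays moved. The work goes in short steps, Python scripts to look and compute and a tool call to move; the robot and the scene stay as the last step left them, time stands still between calls to the robot, and variables do not carry over. Pictures are saved under pics/ and viewed, at most 10 in all, crops included, and the job is handed in when it is done.

Besides the shell and the picture viewer there is one more tool, called after ">>>" as name(argument=value, ...) on one line, values as JSON. drive_tool: Moves the arm, as the interface text tells. Its arguments: {"type":"object","properties":{"moves":{"type":"array"}},"required":["moves"]}

```bash
mkdir -p pics
cat > h.py <<'E'
import numpy as np, cv2
from plant import bot, optics
from scipy.spatial.transform import Rotation as R
def grab(n):
    im,d=optics.read_camera(n); np.savez(f'{n}.npz',im=im,d=d); return im,d
def load(n):
    z=np.load(f'{n}.npz'); return z['im'],z['d']
def world(n,d):
    c=optics.calibration(n);K=c['mtx'];T=np.array(c['cam_to_world'])
    v,u=np.indices(d.shape)
    P=np.stack([(u-K[0][2])/K[0][0]*d,(v-K[1][2])/K[1][1]*d,d],-1)
    return P@T[:3,:3].T+T[:3,3]
E
python3 - <<'E'
from h import *
for n in('scene','top'):
    im,d=grab(n); cv2.imwrite(f'pics/{n}0.png',im[...,::-1]); print(optics.calibration(n))
s=bot.sense();print(s['clock'],s['ee_pos'],s['tool_rot'],s['wrist_force'])
E
```

```text
{'mtx': array([[506.32810173,   0.        , 322.83762068],
       [  0.        , 506.32810173, 234.53082422],
       [  0.        ,   0.        ,   1.        ]]), 'cam_to_world': array([[ 8.94840654e-01, -2.25597319e-01,  3.85183144e-01,
         1.33492401e-01],
       [-4.46385595e-01, -4.52867869e-01,  7.71784033e-01,
        -8.05473378e-01],
       [ 3.24661121e-04, -8.62563935e-01, -5.05947974e-01,
         6.61770458e-01],
       [ 0.00000000e+00,  0.00000000e+00,  0.00000000e+00,
         1.00000000e+00]])}
{'mtx': array([[469.66794159,   0.        , 316.7603572 ],
       [  0.        , 469.66794159, 238.30666209],
       [  0.        ,   0.        ,   1.        ]]), 'cam_to_world': array([[ 0.01009436, -0.98565166,  0.16849008,  0.41905042],
       [-0.99990342, -0.00833988,  0.01111735,  0.08416605],
       [-0.00955265, -0.16858603, -0.98564065,  0.96108252],
       [ 0.        ,  0.        ,  0.        ,  1.        ]])}
0.1 [0.27650744 0.58762915 0.23048756] [ 2.18085277e-01  9.75929389e-01 -7.93716136e-04 -1.03426465e-04] [-0.27090267 -0.67879631 -0.24397672]
```

View pics/scene0.png

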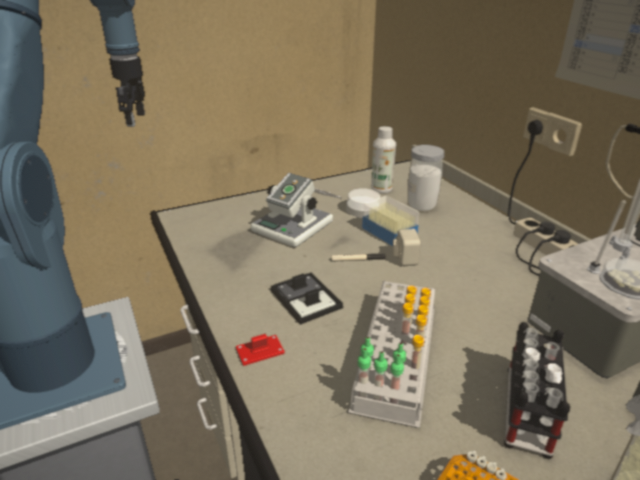

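View pics/top0.png

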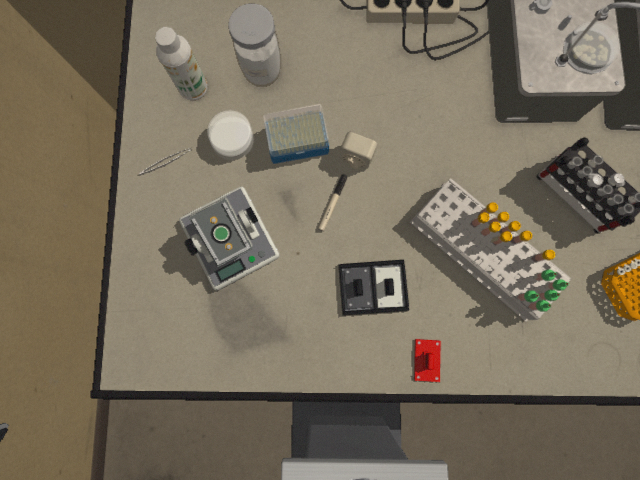

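Plate-shaped things in the top view: a white slab with black fin at (390,287), dark grey at (357,288), and an all-red one at (427,360). White slab with black fin fits; I'll confirm it in a crop and measure the reader face.

Run:
```python
from h import *
im,d=load('top')
a=cv2.resize(im[252:322,330:420],None,fx=6,fy=6,interpolation=cv2.INTER_CUBIC)
b=cv2.resize(im[180:300,170:290],None,fx=4,fy=4,interpolation=cv2.INTER_CUBIC)
c=np.zeros((480,540+0,3),np.uint8);c=cv2.copyMakeBorder(a,0,60,0,0,cv2.BORDER_CONSTANT)
cv2.imwrite('pics/crop1.png',c[...,::-1][:, :]);cv2.imwrite('pics/crop2.png',b[...,::-1])
W=world('top',d)
# white plate
m=np.zeros(d.shape,bool);m[262:315,340:412]=1
g=im.min(-1)
w=(m&(g>150)).astype(np.uint8); 
n,l,st,_=cv2.connectedComponentsWithStats(w);k=1+st[1:,4].argmax();print(st[k])
ys,xs=np.where(l==k);r=cv2.minAreaRect(np.c_[xs,ys].astype(np.float32));print('white rect',r)
P=W[l==k];print('white z',np.median(P[:,2]),P.mean(0))
q=cv2.boxPoints(r);print([W[int(round(y)),int(round(x))].round(4) for x,y in q])
t=m&(W[...,2]>0.03);n,l,st,ce=cv2.connectedComponentsWithStats(t.astype(np.uint8))
for k in range(1,n):
  if st[k,4]>20:
    P=W[l==k];P=P[P[:,2]>np.percentile(P[:,2],90)-.006];r=cv2.minAreaRect((P[:,:2]*1000).astype(np.float32));print('fin',ce[k],P.mean(0),P[:,2].max(),r)
# reader
z=W[180:295,175:285,2];
for v in range(190,292,6): print(v,(z[v-180,5:110:6]*1000).astype(int))
```

```text
[375 267  28  40 655]
white rect ((388.6022033691406, 286.7945556640625), (39.613582611083984, 24.161659240722656), 85.48600769042969)
white z 0.012717874763884529 [ 0.48399868 -0.05182507  0.02277376]
[array([ 0.5217, -0.0242,  0.0081]), array([ 0.5261, -0.0728,  0.0095]), array([ 0.4458, -0.0782,  0.0039]), array([ 0.4431, -0.0288,  0.0124])]
fin [358.17708333 286.44791667] [0.48083658 0.01328757 0.04997732] 0.9610825165059433 ((450.7995910644531, 39.75831604003906), (24.051380157470703, 106.49762725830078), 48.288875579833984)
fin [389.84 286.13] [ 0.48338708 -0.04952882  0.04002144] 0.04322210546208671 ((483.29296875, -49.800392150878906), (27.392715454101562, 12.21465015411377), 0.45876938104629517)
190 [-2  0  0  1  0  0  0 -1  0 25 34  3  0 -2  0 -3 -1  0]
196 [ 0  0  0 -1 -4  0  1 24 28 28 30 26  1 -1  3  0  0 -3]
202 [ -3   0   0  -2   2  23 127 134 111  27  28  29   0  -1  -1   1   0   0]
208 [ -3   1  -1  28 126 134 131 133 130  28  31  30  25  -2   2   0  -1   0]
214 [  1  25 126 135 132 132 128 127 131 113 108  37 102  -1   0 961  -1  -2]
220 [ 26  27 139 129 130 129 125 125 120 122  99 106  93  26  -1  -2  -1   0]
226 [  0  29  32 131 123 123 123 118 119 115 106  95  39  28  22   2   0  -2]
232 [  1  24  30 127 121 120 118 119 113 111 116  25  38  31  25   0   0   0]
238 [  0   2 104  92 121 117 114 114 111 107 105 103  36  27  28  20   1   0]
244 [  0 104  97 109 112 112 112 108 107 103 102 106  27  28  31  24   1   0]
250 [  1  -1 101  98  88 113 105 104 102 103 104  97  33  29  29  29  22  -4]
256 [  2  -3   2  28  31  38 102 101 103 100  28  28  31  31  29  33  28  -1]
262 [ -1   0   2  -2  32  27 106 102  31  30  29  31  27  30  27  12   0   0]
268 [ 0 -1  0  0 24 29 31 30 30 31 31 29 27 19  1  0 -1 -3]
274 [-3  4  0  0  0 31 31 31 34 29 26 17  0  0  0  0  0  0]
280 [ -2   1   1   1   1  26  31  28 961  21   0   2  -2  -3  -4  -2  -1  -2]
286 [ 0  0  2  2  1  3 26 24  0  0  1 -3  0  3  0 -1 -2 -3]
```

View pics/crop1.png

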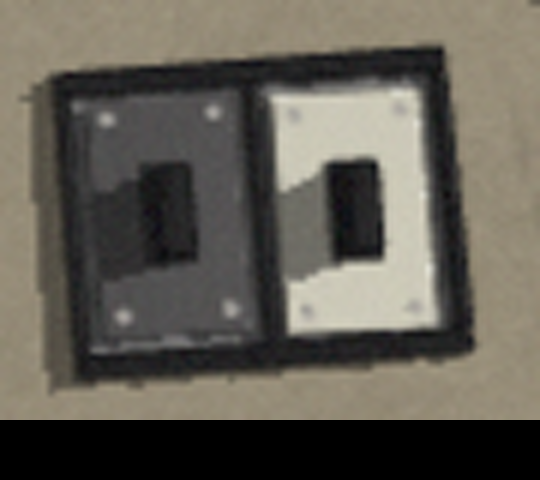

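View pics/crop2.png

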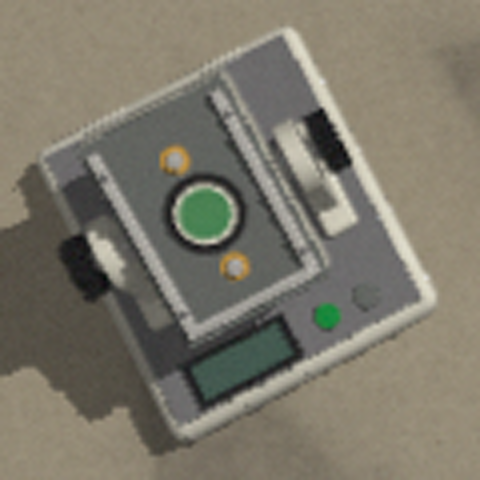

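Crop 1 confirms the white slab with black fin in the right bay (fin about px (389,287)). Crop 2 shows the reader: pins at about px (213.5,219.7) and (228,246.4), window (221,233), ledge towards lower right, display at the -x side.

```bash
cat >> h.py <<'E'
def onplane(n,uv,z=None,nrm=None,p0=None):
    c=optics.calibration(n);K=c['mtx'];T=np.array(c['cam_to_world'])
    if z is not None: nrm=np.array([0,0,1.]);p0=np.array([0,0,z])
    uv=np.atleast_2d(uv).astype(float)
    r=np.c_[uv,np.ones(len(uv))]@np.linalg.inv(K).T@T[:3,:3].T
    return T[:3,3]+r*(((p0-T[:3,3])@nrm)/(r@nrm))[:,None]
def proj(n,P):
    c=optics.calibration(n);T=np.linalg.inv(c['cam_to_world']);P=np.atleast_2d(P)
    q=(P@T[:3,:3].T+T[:3,3])@c['mtx'].T;return q[:,:2]/q[:,2:]
E
python3 - <<'E'
from h import *
cv=lambda a,f,o:(np.array(a)+.5)/f-.5+np.array(o)
ang=lambda v:np.degrees(np.arctan2(v[1],v[0]))
# plate corners crop1 TL,TR,BR,BL + tray
pc=onplane('top',cv([(268,92),(425,82),(440,328),(285,336)],6,(330,252)),.013)
print('plate',pc.mean(0),[ang(pc[0]-pc[3]),ang(pc[1]-pc[2]),ang(pc[0]-pc[1])-90])
tc=onplane('top',cv([(55,75),(443,47),(473,350),(82,380)],6,(330,252)),.014)
print('tray',tc.mean(0),ang(tc[0]-tc[3]),ang(tc[1]-tc[2]),ang(tc[0]-tc[1])-90)
f=onplane('top',cv([(328,160),(380,160),(383,258),(333,260)],6,(330,252)),.041)
print('fin',f.mean(0),ang(f[0]-f[3]),ang(f[1]-f[2]))
bc=onplane('top',cv([(45,155),(288,30),(432,300),(180,438)],4,(170,180)),.03)
print('base',bc.mean(0),ang(bc[0]-bc[3]),ang(bc[1]-bc[2]),ang(bc[0]-bc[1])-90)
# face plane from top and scene
P=[]
im,d=load('top');W=world('top',d);m=np.zeros(d.shape,np.uint8)
poly=cv([(105,165),(205,108),(290,258),(200,312)],4,(170,180));cv2.fillPoly(m,[poly.round().astype(np.int32)],1)
for c in [(175,160),(234,267)]:cv2.circle(m,tuple(int(x) for x in cv(c,4,(170,180)).round()),5,0,-1)
def fit(P):
    for _ in range(6):
        c=P.mean(0);n=np.linalg.svd(P-c)[2][2];n*=np.sign(n[2]);e=(P-c)@n;P=P[abs(e)<max(.003,2*np.std(e))]
    return c,n,np.std(e),len(P)
Pt=W[(m>0)&(W[...,2]<.3)];c,n,s,N=fit(Pt);print('top',c,n,s,N,'tilt',np.arccos(n[2]),'yaw',ang(-n))
np.savez('face.npz',c=c,n=n)
pins=onplane('top',cv([(175,160),(234,267)],4,(170,180)),nrm=n,p0=c+.004*n);mid=pins.mean(0)-.004*n
print('pins',pins,'mid face',mid,'yaw',ang(pins[0]-pins[1]),np.linalg.norm(pins[0]-pins[1]))
w=onplane('top',cv([(205,213)],4,(170,180)),nrm=n,p0=c);print('win',w)
# scene
im,d=load('scene');Ws=world('scene',d)
u=(pins[0]-pins[1])/np.linalg.norm(pins[0]-pins[1]);v=np.cross(n,u)
q=Ws-mid;ok=(abs(q@n)<.01)&(abs(q@u)<.048)&(abs(q@v)<.024)
ok&=(np.hypot(abs(q@u)-.028,q@v)>.007)
Ps=Ws[ok];c2,n2,s2,N2=fit(Ps);print('scene',(c2-mid)@n,n2,s2,N2,'tilt',np.arccos(n2[2]),'yaw',ang(-n2))
E
```

```text
plate [ 0.48438305 -0.05063462  0.013     ] [np.float64(3.3662866066388846), np.float64(2.3317340040379357), np.float64(4.177537075472088)]
tray [ 0.48302107 -0.01997194  0.014     ] 5.160497118946743 4.4180490626435756 4.663558785657997
fin [ 0.48221489 -0.04715308  0.041     ] 2.0528775762163582 0.765796920193989
base [0.57984121 0.27238715 0.03      ] 27.894917905645233 29.07816608451249 28.76620059880632
top [0.57320515 0.27224416 0.11688948] [-0.33206661 -0.18324581  0.92528522] 0.0013141695689858582 1025 tilt 0.38900940448456484 yaw 28.891429063779967
pins [[0.5937921  0.28108578 0.13035174]
 [0.54825798 0.25656199 0.10915369]] mid face [0.57235331 0.26955687 0.11605157] yaw 28.306044982699255 0.05589391555907096
win [[0.57213051 0.26954581 0.11596943]]
scene -0.0004454682777831924 [-0.32563804 -0.18713709  0.92678993] 0.001523090473219533 368 tilt 0.3850226339046538 yaw 29.885044281736914
```

Face: centre about (0.572, 0.270, 0.116), tilt about 0.387 rad, yaw about 28.6°. White plate at (0.4835, -0.0495), yaw about 3.5°. Working out the move over the plate.

```bash
cat >> h.py <<'E'
def tool(yaw_y,tilt=0,yawf=None):
    "tool R: y axis at yaw_y deg horizontal, z = down tilted by tilt about y so tool z = (sin a,0,-cos a) along heading yaw_y-90"
    y=np.array([np.cos(np.radians(yaw_y)),np.sin(np.radians(yaw_y)),0]);h=np.array([y[1],-y[0],0])
    z=np.sin(tilt)*h-np.array([0,0,np.cos(tilt)]);return np.c_[np.cross(y,z),y,z]
def delta(p,Rt):
    s=bot.sense();R0=R.from_quat(s['tool_rot']).as_matrix()
    print('turn',np.degrees(R.from_matrix(R0.T@Rt).as_rotvec()).round(2),'shift',((np.array(p)-s['ee_pos'])@R0*1000).round(1))
def state():
    s=bot.sense();Rm=R.from_quat(s['tool_rot']).as_matrix();f=np.array(s['wrist_force'])
    print(round(s['clock'],2),'pos',s['ee_pos'].round(4),'yawy',np.degrees(np.arctan2(Rm[1,1],Rm[0,1])).round(2),'z',Rm[:,2].round(3),'F',f.round(2),'Ftool',(f@Rm).round(2),'M',(np.array(s['ft_torque'])@Rm).round(2),'gap',s['finger_gap'],s['grasp_force'])
E
python3 -c "
from h import *
delta([.4835,-.0495,.14],tool(93.5)); delta([.4835,-.0495,.23],tool(93.5))"
```

```text
turn [-9.000e-02 -1.000e-02 -2.869e+01] shift [-458.5 -488.3   91.3]
turn [-9.000e-02 -1.000e-02 -2.869e+01] shift [-458.5 -488.4    1.3]
```

>>> drive_tool(moves=[[0, 0, -7, -115, -122, 0, 40], [0, 0, -14, -230, -244, 0, 40], [0, 0, -28.7, -458.5, -488, 0, 40], [0, 0, -28.7, -458.5, -488, 0, 40], [0, 0, -28.7, -458.5, -488, 0, 40], [0, 0, -28.7, -458.5, -488, 0, 40], [0, 0, -28.7, -458.5, -488, 0, 40], [0, 0, -28.7, -458.5, -488, 0, 40], [0, 0, -28.7, -458.5, -488, 0, 40], [0, 0, -28.7, -458.5, -488, 0, 40], [0, 0, -28.7, -458.5, -488, 0, 40], [0, 0, -28.7, -458.5, -488, 0, 40], [0, 0, -28.7, -458.5, -488, 0, 40], [0, 0, -28.7, -458.5, -488, 30, 40], [0, 0, -28.7, -458.5, -488, 60, 40], [0, 0, -28.7, -458.5, -488, 90, 40], [0, 0, -28.7, -458.5, -488, 130, 40], [0, 0, -28.7, -458.5, -488, 145, 40], [0, 0, -28.7, -458.5, -488, 145, 40], [0, 0, -28.7, -458.5, -488, 145, 40]])

```text
clock: 2.1
ee_pos: [0.484, -0.0487, 0.0866]
tool_rot: [-0.031, 1.0, -0.0, -0.0]
wrist_force: [0.5, 0.1, 0.6]
finger_gap: 0.468
grasp_force: 0.0
```

```bash
python3 -c "
from h import *
state()
im,d=grab('top');cv2.imwrite('pics/g1.png',cv2.resize(im[200:340,310:450],None,fx=4,fy=4)[...,::-1])
im,d=grab('scene');cv2.imwrite('pics/g2.png',cv2.resize(im[200:340,210:400],None,fx=4,fy=4)[...,::-1])
delta([.4835,-.0495,.016],tool(93.5))"
```

```text
2.1 pos [ 0.484  -0.0487  0.0866] yawy 93.5 z [-0. -0. -1.] F [0.5  0.15 0.6 ] Ftool [-0.51  0.12 -0.6 ] M [ 0.02 -0.01  0.03] gap 0.46800501819948837 0.0
turn [-0.01  0.13  0.  ] shift [ 1.6 -0.7 71.4]
```

View pics/g2.png

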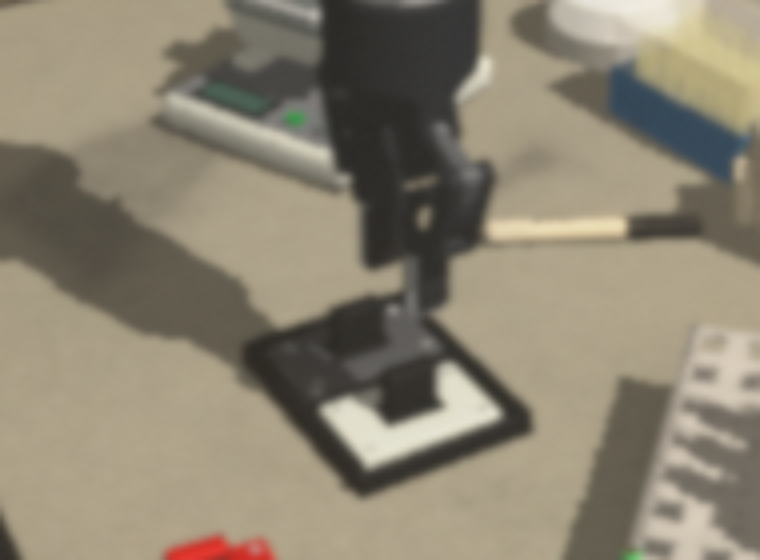

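The open fingers hang over the white plate's fin (crop px (410,390)), nothing in the way. Descending and gripping.

>>> drive_tool(moves=[[0, 0, 0, 0.5, -0.5, 20, 40], [0, 0, 0, 0.5, -0.5, 40, 40], [0, 0, 0, 0.5, -0.5, 55, 40], [0, 0, 0, 0.5, -0.5, 63, 40], [0, 0, 0, 0.5, -0.5, 69, 40], [0, 0, 0, 0.5, -0.5, 69, 40], [0, 0, 0, 0.5, -0.5, 69, 40], [0, 0, 0, 0.5, -0.5, 69, 30], [0, 0, 0, 0.5, -0.5, 69, 20], [0, 0, 0, 0.5, -0.5, 69, 0], [0, 0, 0, 0.5, -0.5, 69, 0], [0, 0, 0, 0.5, -0.5, 69, 0], [0, 0, 0, 0.5, -0.5, 69, 0], [0, 0, 0, 0.5, -0.5, 69, 0], [0, 0, 0, 0.5, -0.5, 69, 0]])

```text
clock: 3.7
ee_pos: [0.4838, -0.0492, 0.0179]
tool_rot: [-0.031, 1.0, 0.0, 0.0]
wrist_force: [-1.3, -0.4, 5.3]
finger_gap: 0.124
grasp_force: 59.0
```

```bash
python3 -c "
from h import *
state()"
```

```text
3.7 pos [ 0.4838 -0.0492  0.0179] yawy 93.5 z [ 0.001  0.    -1.   ] F [-1.29 -0.37  5.29] Ftool [ 1.31 -0.3  -5.29] M [-0.04  0.2   0.01] gap 0.1242600335114563 59.03417408466339
```

>>> drive_tool(moves=[[0, 0, 0, 0, 0, -5, 0], [0, 0, 0, 0, 0, -15, 0], [0, 0, 0, 0, 0, -40, 0], [0, 0, 0, 0, 0, -80, 0], [0, 0, 0, 0, 0, -120, 0], [0, 0, 0, 0, 0, -160, 0], [0, 0, 0, 0, 0, -190, 0], [0, 0, 0, 0, 0, -200, 0], [0, 0, 0, 0, 0, -200, 0], [0, 0, 0, 0, 0, -200, 0], [0, 0, 0, 0, 0, -200, 0], [0, 0, 0, 0, 0, -200, 0]])

```text
clock: 4.9
ee_pos: [0.4825, -0.0492, 0.216]
tool_rot: [-0.031, 1.0, -0.0, -0.001]
wrist_force: [0.2, 1.0, -0.2]
finger_gap: 0.125
grasp_force: 58.6
```

Run:
```python
from h import *
state()
im,d=grab('scene');cv2.imwrite('pics/lift.png',cv2.resize(im[120:300,210:400],None,fx=4,fy=4)[:600,:][...,::-1]);W=world('scene',d)
# underside sits 16-18mm below TCP; target over the face, stand-off 40 mm
n=np.array([-np.sin(.387)*np.cos(np.radians(28.6)),-np.sin(.387)*np.sin(np.radians(28.6)),np.cos(.387)])
c=np.array([.5722,.2695,.116])
for so in(.06,): delta(c+n*(.013+so),tool(118.6,.387))
delta([.52,.2,.24],tool(118.6,.0))
```

```text
4.9 pos [ 0.4825 -0.0492  0.216 ] yawy 93.5 z [-0.003 -0.    -1.   ] F [ 0.15  0.97 -0.16] Ftool [-0.21  0.96  0.15] M [ 0.05 -0.03  0.04] gap 0.12463846101522637 58.600003123283386
turn [ -4.83 -21.94 -24.79] shift [-83.9 300.9  32.4]
turn [  0.03  -0.13 -25.1 ] shift [-52.4 246.4 -23.9]
```

View pics/lift.png

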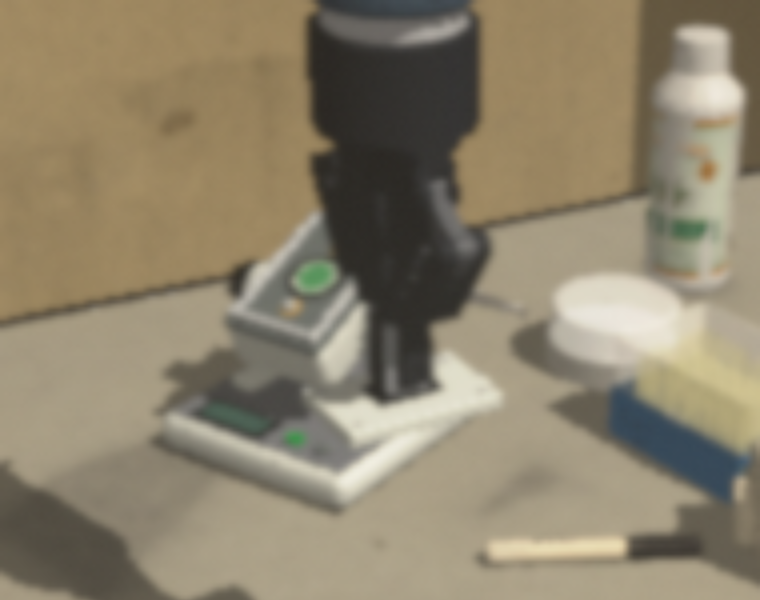

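Plate is held level by its fin, clear of the tray (slab spans crop px (320,400)–(500,395)). Moving to a 60 mm stand-off over the face, tilted.

>>> drive_tool(moves=[[-0.5, -2.2, -2.5, -8, 30, 0, 0], [-1, -4.4, -5, -17, 60, 0, 0], [-1.5, -6.6, -7.5, -25, 90, 0, 0], [-2, -8.8, -10, -34, 120, 0, 0], [-2.4, -11, -12.4, -42, 150, 0, 0], [-2.9, -13.2, -15, -50, 180, 0, 0], [-3.4, -15.4, -17.4, -59, 210, 5, 0], [-3.9, -17.6, -20, -67, 240, 10, 0], [-4.3, -19.8, -22.3, -76, 270, 20, 0], [-4.8, -21.9, -24.8, -84, 301, 32, 0], [-4.8, -21.9, -24.8, -84, 301, 32, 0], [-4.8, -21.9, -24.8, -84, 301, 32, 0], [-4.8, -21.9, -24.8, -84, 301, 32, 0]])

```text
clock: 6.25
ee_pos: [0.549, 0.2552, 0.1851]
tool_rot: [-0.242, 0.951, 0.047, 0.187]
wrist_force: [0.1, 0.2, -1.4]
finger_gap: 0.127
grasp_force: 58.7
```

Run:
```python
from h import *
state()
im,d=grab('scene');cv2.imwrite('pics/over.png',cv2.resize(im[130:250,230:370],None,fx=5,fy=5)[...,::-1]);W=world('scene',d)
im,dt=grab('top')
s=bot.sense();Rm=R.from_quat(s['tool_rot']).as_matrix();p=s['ee_pos']
# plate in the tool frame: visible slab back is at tool z ~ +5mm (8 above underside at 13)
for nm,D in(('scene',W),('top',world('top',dt))):
    q=(D-p)@Rm*1000
    ok=(abs(q[...,2]-5)<6)&(abs(q[...,0])<50)&(abs(q[...,1])<35)
    Q=q[ok];print(nm,len(Q))
    if len(Q)>30:
        print(np.percentile(Q,[1,5,50,95,99],axis=0).round(1))
        A=np.c_[Q[:,:2],np.ones(len(Q))];print('plane z=ax+by+c',np.linalg.lstsq(A,Q[:,2],rcond=None)[0])
n=np.array([-np.sin(.387)*np.cos(np.radians(28.6)),-np.sin(.387)*np.sin(np.radians(28.6)),np.cos(.387)])
c=np.array([.5722,.2695,.116])
for so in(.012,0.): delta(c+n*(.013+so),tool(118.6,.387))
# expected outline of plate if perfectly held
cor=np.array([[x,y,5] for x,y in((-40,-25),(40,-25),(40,25),(-40,25))])/1000@Rm.T+p
print((proj('scene',cor)-[230,130])*5)
```

```text
6.25 pos [0.549  0.2552 0.1851] yawy 118.51 z [ 0.333  0.179 -0.926] F [ 0.09  0.18 -1.39] Ftool [0.37 0.12 1.35] M [-0.06  0.47 -0.03] gap 0.12720571904313474 58.684625029563904
scene 372
[[-38.3 -25.9   0.5]
 [-35.5 -24.4   2. ]
 [ 13.9  -9.3   5.5]
 [ 39.5  20.5   9.5]
 [ 40.6  24.1  10.6]]
plane z=ax+by+c [ 0.00649278 -0.01974752  5.40085261]
top 501
[[-40.3 -23.8   0.2]
 [-39.3 -22.4   2.1]
 [-27.   -4.    4.5]
 [ -8.5  22.6   6.8]
 [ -4.2  25.1   8.1]]
plane z=ax+by+c [-0.02018055 -0.00686311  3.89986383]
turn [-0.13  0.07 -0.06] shift [ 1.4  1.7 49.6]
turn [-0.13  0.07 -0.06] shift [ 1.4  1.7 61.6]
[[343.18532698 149.14594634]
 [249.34456018 258.17268777]
 [168.52649214 233.50322936]
 [262.90011198 127.35762975]]
```

View pics/over.png

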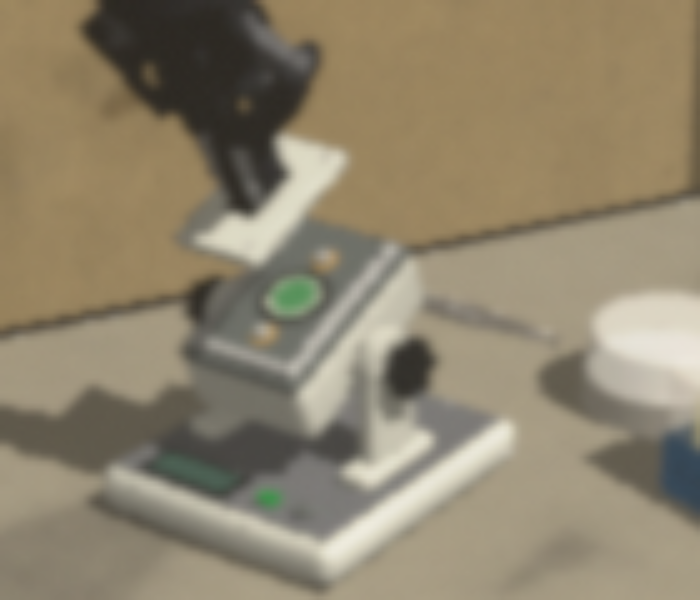

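The plate is tilted over the face, parallel to it by eye (corners crop px (347,157), (262,266), (180,238)); pins at (325,260) and (265,333), window (294,296). Checking camera/arm bias against the projection of the face.

Run:
```python
from h import *
a=.387;t=np.radians(28.6)
n=np.array([-np.sin(a)*np.cos(t),-np.sin(a)*np.sin(t),np.cos(a)]);u=np.array([np.cos(a)*np.cos(t),np.cos(a)*np.sin(t),np.sin(a)]);v=np.cross(n,u)
c=np.array([.5722,.2695,.116])
f=lambda P:(proj('scene',P)-[230,130]+.5)*5-.5
print(f(np.array([c+.028*u+.004*n,c-.028*u+.004*n,c])).round(0))
# true face centre in scene cam, plane as known
uv=(np.array([[294,296],[325,260],[265,333]])+.5)/5-.5+[230,130]
w=np.r_[onplane('scene',uv[:1],nrm=n,p0=c),onplane('scene',uv[1:],nrm=n,p0=c+.004*n)]-c
print('scene offsets along u,v mm',np.c_[w@u,w@v]*1e3)
# plate corners seen in scene
s=bot.sense();Rm=R.from_quat(s['tool_rot']).as_matrix();p=s['ee_pos']
uv=(np.array([[347,157],[262,266],[180,238]])+.5)/5-.5+[230,130]
q=onplane('scene',uv,nrm=Rm[:,2],p0=p+.005*Rm[:,2])-p
print('corners in tool mm',q@Rm*1e3)
im,d=load('top')
cv2.imwrite('pics/over_top.png',cv2.resize(im[170:290,160:290],None,fx=5,fy=5)[...,::-1])
cor=np.array([[x,y,5] for x,y in((-40,-25),(40,-25),(40,25),(-40,25))])/1000@Rm.T+p
print('top pred',((proj('top',cor)-[160,170]+.5)*5-.5).round(0))
```

```text
[[321. 254.]
 [259. 328.]
 [293. 296.]]
scene offsets along u,v mm [[  0.40268936  -0.67136384]
 [ 24.85037536  -4.51701293]
 [-29.66023355  -5.19323742]]
corners in tool mm [[-36.72032597 -28.38279721   5.        ]
 [ 41.44579464 -32.4941747    5.        ]
 [ 39.77328019  19.20489592   5.        ]]
top pred [[312. 205.]
 [425. 411.]
 [294. 480.]
 [177. 274.]]
```

View pics/over_top.png

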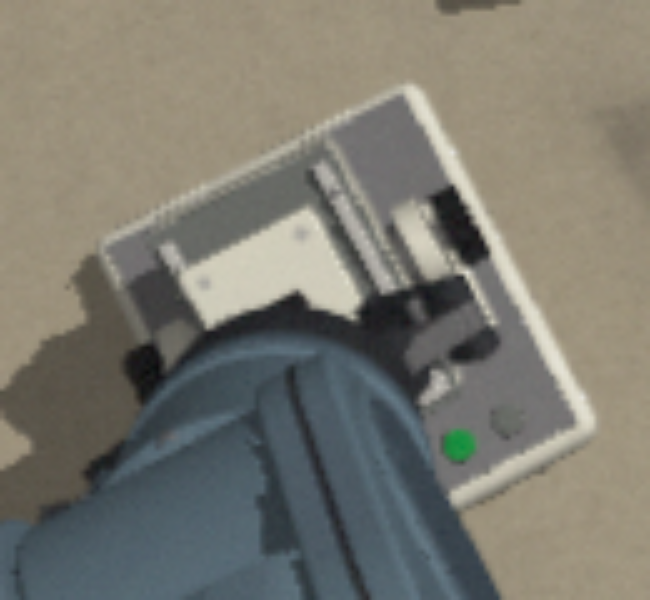

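Top view: the plate's upper corners are at (313,206) and (180,275), against predicted (312,205) and (177,274), so arm and top camera agree. Lowering to about 12 mm.

>>> drive_tool(moves=[[0, 0, 0, 1.4, 1.7, 12, 0], [0, 0, 0, 1.4, 1.7, 24, 0], [0, 0, 0, 1.4, 1.7, 36, 0], [0, 0, 0, 1.4, 1.7, 44, 0], [0, 0, 0, 1.4, 1.7, 50, 0], [0, 0, 0, 1.4, 1.7, 50, 0], [0, 0, 0, 1.4, 1.7, 50, 0], [0, 0, 0, 1.4, 1.7, 50, 0], [0, 0, 0, 1.4, 1.7, 50, 0]])

```text
clock: 7.25
ee_pos: [0.5637, 0.2664, 0.139]
tool_rot: [-0.243, 0.951, 0.047, 0.187]
wrist_force: [-0.3, -0.5, -1.3]
finger_gap: 0.125
grasp_force: 58.7
```

```bash
cat >> h.py <<'E'
def rel():
    a=.387;t=np.radians(28.6)
    n=np.array([-np.sin(a)*np.cos(t),-np.sin(a)*np.sin(t),np.cos(a)]);u=np.array([np.cos(a)*np.cos(t),np.cos(a)*np.sin(t),np.sin(a)]);v=np.cross(n,u)
    c=np.array([.5722,.2695,.116]);s=bot.sense();Rm=R.from_quat(s['tool_rot']).as_matrix()
    q=s['ee_pos']-c-.013*n;print('underside upslope,across,height mm',(np.array([q@u,q@v,q@n])*1e3).round(2),'tilt',np.arccos(-Rm[2,2]).round(4))
E
python3 - <<'E'
from h import *
state();rel();delta([.5722,.2695,.116],tool(118.6,.387))
im,d=grab('top');cv2.imwrite('pics/near_top.png',cv2.resize(im[170:290,160:290],None,fx=5,fy=5)[...,::-1])
E
```

```text
7.25 pos [0.5637 0.2664 0.139 ] yawy 118.6 z [ 0.334  0.18  -0.925] F [-0.29 -0.46 -1.32] Ftool [ 0.94 -0.27  1.05] M [-0.01  0.5   0.04] gap 0.12518184944063973 58.68450343608856
underside upslope,across,height mm [ 0.38  1.31 11.67] tilt 0.389
turn [-0.07  0.11  0.03] shift [ 0.4 -1.3 24.7]
```

View pics/near_top.png

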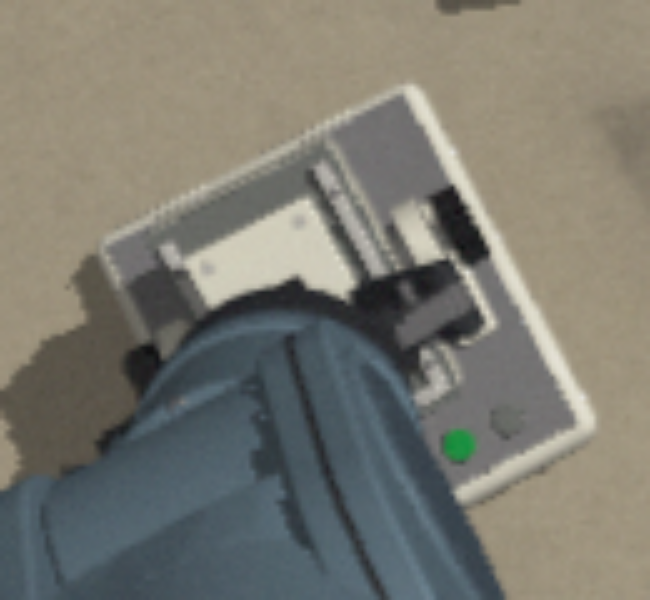

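The plate is between the rails (upper corners (185,255), (310,198)), slightly nearer the left rail. Shifting back 1.3 mm and approaching the pins.

>>> drive_tool(moves=[[0, 0, 0, 0, -1.3, 0, 0], [0, 0, 0, 0, -1.3, 2, 0], [0, 0, 0, 0, -1.3, 4, 0], [0, 0, 0, 0, -1.3, 6, 0], [0, 0, 0, 0, -1.3, 7, 0], [0, 0, 0, 0, -1.3, 7, 0], [0, 0, 0, 0, -1.3, 7, 0], [0, 0, 0, 0, -1.3, 7, 0]])

```text
clock: 8.1
ee_pos: [0.5665, 0.2664, 0.132]
tool_rot: [-0.243, 0.951, 0.047, 0.187]
wrist_force: [-0.2, 0.0, -0.9]
finger_gap: 0.126
grasp_force: 58.7
```

```bash
python3 -c "
from h import *
state();rel()"
```

```text
8.1 pos [0.5665 0.2664 0.132 ] yawy 118.61 z [ 0.333  0.18  -0.926] F [-0.2   0.03 -0.86] Ftool [0.47 0.12 0.74] M [-0.    0.5   0.03] gap 0.12621605498060032 58.684603571891785
underside upslope,across,height mm [0.06 0.03 4.29] tilt 0.3883
```

>>> drive_tool(moves=[[0, 0, 0, 0, 0, 0.5, 0], [0, 0, 0, 0, 0, 1, 0], [0, 0, 0, 0, 0, 1.5, 0], [0, 0, 0, 0, 0, 2, 0], [0, 0, 0, 0, 0, 2, 0], [0, 0, 0, 0, 0, 2, 0]])

```text
clock: 8.7
ee_pos: [0.5672, 0.2668, 0.1302]
tool_rot: [-0.243, 0.951, 0.047, 0.187]
wrist_force: [-2.1, -1.3, 0.5]
finger_gap: 0.125
grasp_force: 59.1
```

```bash
python3 -c "
from h import *
state();rel()"
```

```text
8.7 pos [0.5672 0.2668 0.1302] yawy 118.6 z [ 0.333  0.18  -0.926] F [-2.06 -1.31  0.5 ] Ftool [ 2.07 -0.17 -1.38] M [-0.06  0.58  0.07] gap 0.12452840176896819 59.06386435031891
underside upslope,across,height mm [0.09 0.02 2.34] tilt 0.3883
```

>>> drive_tool(moves=[[0, 0, 0, 0, 0, 0.5, 0], [0, 0, 0, 0, 0, 1, 0], [0, 0, 0, 0, 0, 1.5, 0], [0, 0, 0, 0, 0, 1.5, 0], [0, 0, 0, 0, 0, 1.5, 0]])

```text
clock: 9.2
ee_pos: [0.5677, 0.2671, 0.1288]
tool_rot: [-0.243, 0.951, 0.047, 0.187]
wrist_force: [-2.2, -0.8, 1.9]
finger_gap: 0.129
grasp_force: 59.1
```

```bash
python3 -c "
from h import *
state();rel()"
```

```text
9.2 pos [0.5677 0.2671 0.1288] yawy 118.61 z [ 0.333  0.18  -0.926] F [-2.2  -0.83  1.92] Ftool [ 1.43  0.33 -2.66] M [-0.04  0.55 -0.05] gap 0.1291582834678626 59.08878743648529
underside upslope,across,height mm [0.11 0.04 0.8 ] tilt 0.3883
```

>>> drive_tool(moves=[[0, 0, 0, 0, 0, 0.3, 0], [0, 0, 0, 0, 0, 0.6, 0], [0, 0, 0, 0, 0, 1, 0], [0, 0, 0, 0, 0, 1, 0], [0, 0, 0, 0, 0, 1, 0]])

```text
clock: 9.7
ee_pos: [0.568, 0.2672, 0.1279]
tool_rot: [-0.243, 0.951, 0.047, 0.187]
wrist_force: [-1.5, -1.1, 2.6]
finger_gap: 0.128
grasp_force: 59.1
```

```bash
python3 -c "
from h import *
state();rel()"
```

```text
9.7 pos [0.568  0.2672 0.1279] yawy 118.61 z [ 0.333  0.18  -0.926] F [-1.54 -1.1   2.56] Ftool [ 0.77 -0.23 -3.08] M [-0.02  0.55  0.03] gap 0.12821138359019363 59.133485555648804
underside upslope,across,height mm [ 0.08  0.01 -0.21] tilt 0.3883
```

>>> drive_tool(moves=[[0, 0, 0, 0, 0, 0.3, 0], [0, 0, 0, 0, 0, 0.6, 0], [0, 0, 0, 0, 0, 1, 0], [0, 0, 0, 0, 0, 1, 0], [0, 0, 0, 0, 0, 1, 0]])

```text
clock: 10.2
ee_pos: [0.5683, 0.2673, 0.1272]
tool_rot: [-0.242, 0.951, 0.047, 0.187]
wrist_force: [-4.5, -1.9, 6.5]
finger_gap: 0.126
grasp_force: 60.1
```

```bash
python3 -c "
from h import *
state();rel()"
```

```text
10.2 pos [0.5683 0.2673 0.1272] yawy 118.6 z [ 0.333  0.18  -0.926] F [-4.55 -1.92  6.51] Ftool [ 2.08  0.48 -7.88] M [-0.11  0.73 -0.04] gap 0.12621618609636842 60.06227731704712
underside upslope,across,height mm [ 0.05 -0.03 -0.94] tilt 0.3883
```

>>> drive_tool(moves=[[0, 0, 0, 0, 0, 0.3, 0], [0, 0, 0, 0, 0, 0.6, 0], [0, 0, 0, 0, 0, 0.6, 0], [0, 0, 0, 0, 0, 0.6, 0]])

```text
clock: 10.6
ee_pos: [0.5683, 0.2673, 0.1272]
tool_rot: [-0.242, 0.951, 0.047, 0.187]
wrist_force: [-7.8, -5.4, 14.1]
finger_gap: 0.129
grasp_force: 61.5
```

```bash
python3 -c "
from h import *
state();rel()"
```

```text
10.6 pos [0.5683 0.2673 0.1272] yawy 118.6 z [ 0.333  0.18  -0.926] F [-7.8  -5.37 14.09] Ftool [  3.38  -1.   -16.61] M [-0.16  1.06  0.01] gap 0.12873394652550513 61.49086117744446
underside upslope,across,height mm [ 0.07 -0.02 -0.99] tilt 0.3883
```

>>> drive_tool(moves=[[0, 0, 0, 0, 0, -0.1, 0], [0, 0, 0, 0, 0, -0.2, 0], [0, 0, 0, 0, 0, -0.2, 0], [0, 0, 0, 0, 0, -0.2, 0], [0, 0, 0, 0, 0, -0.2, 0], [0, 0, 0, 0, 0, -0.2, 0], [0, 0, 0, 0, 0, -0.2, 0], [0, 0, 0, 0, 0, -0.2, 0], [0, 0, 0, 0, 0, -0.2, 0], [0, 0, 0, 0, 0, -0.2, 0], [0, 0, 0, 0, 0, -0.2, 0]])

```text
clock: 11.7
ee_pos: [0.5683, 0.2673, 0.1271]
tool_rot: [-0.243, 0.951, 0.047, 0.187]
wrist_force: [-6.9, -4.2, 11.7]
finger_gap: 0.128
grasp_force: 60.8
```

Run:
```python
from h import *
state();rel()
im,d=grab('top');cv2.imwrite('pics/end.png',cv2.resize(im[170:330,160:420],None,fx=3,fy=3,interpolation=cv2.INTER_CUBIC)[...,::-1])
# slab back angle from both cameras relative to tool
s=bot.sense();Rm=R.from_quat(s['tool_rot']).as_matrix();p=s['ee_pos']
ims,ds=grab('scene')
b=cv2.resize(ims[150:250,240:360],None,fx=6,fy=6,interpolation=cv2.INTER_CUBIC)[...,::-1];cv2.imwrite('pics/end2.png',b)
```

```text
11.7 pos [0.5683 0.2673 0.1271] yawy 118.6 z [ 0.333  0.18  -0.926] F [-6.88 -4.2  11.74] Ftool [  3.01  -0.41 -13.92] M [-0.15  0.95 -0.01] gap 0.1279179853107055 60.753886699676514
underside upslope,across,height mm [ 0.03 -0.   -0.99] tilt 0.3882
```

View pics/end2.png

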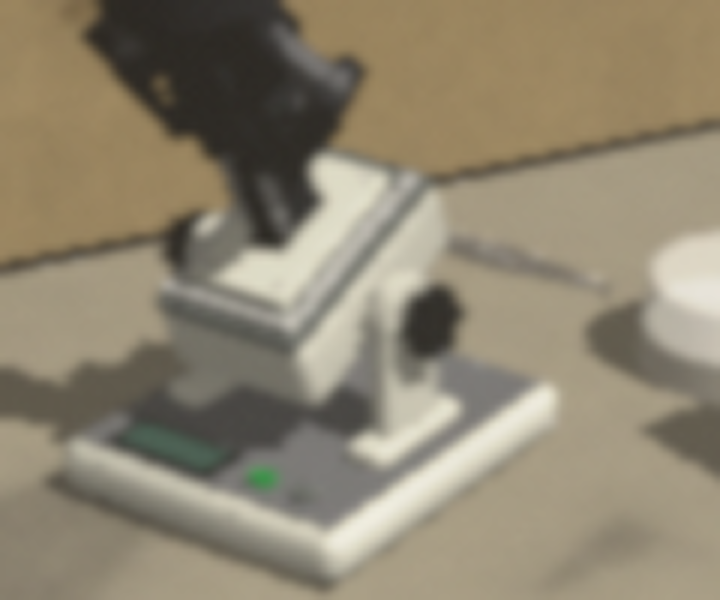

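The plate lies between the rails and above the ledge, flush along its length (slab from (290,300) to (400,175)), with a steady press of about 14 N. Handing in.

```bash
python3 -c "
from h import *
print(bot.hand_in())"
```

```text
the job is handed in; nothing more can be done
None
```

The job is handed in with the white plate still held by its fin on the reader face: centred, flush as far as touch and camera show, and pressed at a steady 14 N or so; the pins' travel was not read directly, and no verdict came back.

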